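# Loosen the magnifier's knurled ring two turns and swing the lens over the seal

### The arm

A 7-joint arm with a two-finger parallel gripper is mounted at the origin on the work surface. World frame = base frame: x ahead of the robot, y to its left, z up, the work surface at z = 0. Lengths are in mm, angles in rad, forces in N, time in s.
With the tool pointing down it reaches from about 425 to 875 mm from the base axis. Payload 8.4 kg.
Tool frame: the origin (TCP) lies at the centre of the arm's flange, where the gripper is bolted on; the fingertips stand 173 mm ahead of it and the grasp point (between the pads) lies 155 mm ahead of it (robot.nose_length is the distance from the TCP to the fingertips, in mm); z points along the fingers, y is the line along which they close (so a half turn about z gives the same grasp; the last joint's range is limited). The gripper opens to 85 mm and grips with 20 to 120 N. Pads are 22 mm wide; open, the fingers measure 114 mm over their backs; the gripper's body (76 mm by 85 mm) begins 54 mm behind the grasp point. The pads swing forward as they close: fully open they stand 13 mm farther back than shut.
Start: joints at [-0.099, 0.333, 0.04, 1.465, -0.013, 1.343, -0.059], TCP at [649.98, -0.013, 404.708] pointing down, gripper open.
Joint ranges: [-2.58, 2.58], [-0.38, 2.09], [-1.3, 1.39], [0.25, 2.4], [-1.5, 4.64], [0.08, 2.09], [-2.65, 2.65]. Speed limits (rad/s): [2.22, 2.22, 2.79, 2.79, 3.14, 3.14, 3.14].

### API

Orientations are given as a rotation vector (axis times angle).
In Python, from cell import robot, move_gripper, vision, job_done gives the robot as it stands. Calls block until the motion is done:
- robot.movep(position, orientation): joint-space move of the TCP to a pose.
- robot.move_straight(position, feed=150, rotation=None, until_force=None): straight line of the TCP; rotation=None keeps the orientation; feed is the mean speed in mm/s. With until_force (N) it stops when the force on the tool has changed by that much, and returns True; else False.
- robot.move_joints(angles): joint-space move.
- move_gripper(opening, effort=None): opening from 0.0 (shut) to 1.0 (fully open); effort is the grip in N (None keeps the last); returns when the fingers have stopped.
- robot.pause(seconds).
- robot.inverse_kinematics(position, orientation): joint angles nearest the present ones, or None.
- vision.snapshot(name): name is "scene" or "side" or "wrist"; returns a dict with "image" (420x560x3 uint8, red, green, blue), "fx", "fy", "cx", "cy" (pixels), "distortion" ([k1, k2, p1, p2, k3] as OpenCV has them; the pictures are not rectified), "cam_to_world" (4x4, takes a point from camera to world coordinates). Camera axes: x right, y down, z forward; pixel columns grow to the right and rows downward; lengths in mm; the calibration is good to about 2 mm. A picture is of the moment at which its call begins. There is no depth.
A pose or a line that the arm cannot do raises robot.IKError and nothing moves.
- job_done(): hands the job in; it is judged then, once.
Readings, each from a call of its own:
- robot.get_clock(): time.
- robot.get_q(): joint angles.
- robot.get_joint_vel(): joint speeds.
- robot.get_joint_torque(): joint torques, N m.
- robot.get_tcp_pos(): TCP position.
- robot.get_orientation(): TCP orientation.
- robot.get_ft_force(): force on the tool from outside, world axes, zero at the start.
- robot.get_ft_torque(): the same for the moment, N m.
- robot.get_opening(): opening from 0.0 (shut) to 1.0 (fully open).
- robot.get_grasp_force(): force on a finger pad.
Only numpy, scipy, OpenCV 4.12 (cv2) and the standard library are available. Lean on these libraries where they do the work, as an engineer would, in place of code of your own. Each camera call takes 0.05 s, during which the arm holds its last target. There are 200 camera calls.

### The job

Free the desk magnifier: with a fingertip, roll its knurled locking ring anticlockwise (seen from above) two full turns from tight and leave it there, not turned so far that it comes off its thread. Only then push the magnifier gently round with a fingertip until its lens is centred over the red seal on the orange card. Grip and lift nothing, and leave the sharpener, the ink jar and the glue stick where they stand.

Things in the scene. Friction and masses are not known exactly. Their poses are not given: they have to be found in the camera images.
- ring (a joint): Angle (rad) of the knurled locking ring. 0 = fully tight, as at the start, and its stop; grows as it loosens, anticlockwise seen from above, 6.28 per full turn. It turns about the vertical axis through ring_top, stays at its height, keeps its angle when let go and needs about 0.05 N m (1.2 N along the rim). Turning it does not drag the swing arm along.
- ring_top (a point): Centre of the ring's top face, on the vertical axis of ring and arm, 84 mm above the desk. Dark steel ring, 88 mm across over 24 upright bright knurls (round ribs 6 mm wide, 3 mm proud of the 82 mm body), from 60 to 84 mm above the desk; too wide to grip, so worked by rubbing a fingertip along the rim. Nothing stands above it but the bolt end (9 mm).
- ring_mark (a point): Outer end of the white radial mark on the ring's brass top, 40 mm from the axis. It turns with the ring. When tight, and after every full turn, it lines up with the orange tick on the dark fixed bolt end in the ring's middle (24 mm across, up to 93 mm above the desk).
- foot: Fixed round grey foot of the magnifier, 120 mm across, 15 mm high, under the ring; does not move. Origin on the pivot axis at desk height; the orange tick points along its x. Between foot and ring lies the arm's hub (52 mm across, top 54 mm above the desk).
- swing (a joint): Angle (rad) of the swing arm about the same vertical axis; grows anticlockwise seen from above. It stays where it is left and needs about 0.12 N m (0.8 N at the lens). Range -0.8 to 2.2.
- lens_centre (a point): Centre of the round reading lens in its black frame, 100 mm across, 12 mm high (40 to 52 mm above the desk, this point at 46 mm), at the end of the aluminium arm (bar 14 mm wide, top 51 mm above the desk): 150 mm from the pivot axis. The lens moves only along a level circle about that axis.
- seal (a point): Centre of the round red and gold seal, 30 mm across, in the middle of the orange award card (66 x 90 mm, 3 mm thick, fixed to the desk), 3 mm above the desk. It lies 150 mm from the pivot axis, straight below the path of the lens, 0.75 to 1.5 rad anticlockwise (seen from above) of where the lens starts.
- sharpener: Bystander: loose blue pencil sharpener with a yellow-knobbed crank, about 116 x 45 mm with its crank, 73 mm high. Origin under the middle of its body.
- ink: Bystander: loose blue ink jar with a black cap, 48 mm across, 62 mm high. Origin at the centre of its underside.
- glue: Bystander: loose white glue stick with a red cap, standing, 31 mm across, 86 mm high. Origin at the centre of its underside.
Not all that is in view belongs to the job. What is shaped like the part that bears seal but blue or pink is not meant.

How it is judged (in metres and radians):
On the way, in this order (a step that is already met when the one before it is completed fails the run):
1. the ring is loosened by two full turns (value of joint ring between 11.78 and 13.35 rad), for 0.1 s.
2. the lens stands over the seal (all of step 1 and horizontal distance between lens_centre and seal below 0.018 m), for 0.2 s.
At the end, for the whole second after the job is handed in: The ring stands two full turns from tight, within an eighth of a turn (11.78 to 13.35 rad); the lens centre is within 18 mm, seen from above, of the seal's centre; ring and arm are at rest; sharpener, ink jar and glue stick are within 15 mm of where they stood (all of step 2 and velocity of joint swing between -0.05 and 0.05 rad/s and velocity of joint ring between -0.1 and 0.1 rad/s and distance of each of sharpener, ink, glue from where it was at the start of the episode below 0.015 m); the robot touches nothing.
It fails at once if the magnifier is swung (over 12 mm at the lens) before the ring is loosened (value of joint ring below 11 rad and distance of lens_centre from where it was at the start of the episode above 0.012 m).
It fails at once if the ring is unscrewed past 2.4 turns and comes off its thread (value of joint ring above 15 rad).
It fails at once if the magnifier is gripped or pushed hard (over 20 N) (contact force between the fingers and swing above 20 N).
It fails at once if a bystander is lifted, shoved or tipped (distance of any of sharpener, ink, glue from where it was at the start of the episode above 0.02 m or angle between any of sharpener, ink, glue's own z axis and vertical above 0.3 rad).
It also fails if it takes over 72 s, if anything falls off the work surface, if the arm or the gripper's body presses on something with over 40 N, if the wrist force passes 120 N, or if a joint passes its speed limit or range.

## Working session

There is one attempt and no reset: what is moved stays moved. The work goes in short steps, each a Python script; the robot and the scene stay as the last script left them, time stands still between calls to the robot, and variables do not carry over. Pictures are saved under pics/ and viewed, at most 10 in all, crops included, and the job is handed in when it is done.

```bash
ls; mkdir -p pics
python3 - <<'E'
from cell import robot, vision
import cv2, pickle
d={}
for n in ("scene","side","wrist"):
    s=vision.snapshot(n); d[n]=s
    cv2.imwrite(f"pics/{n}0.png",s["image"][:,:,::-1])
    print(n,s["fx"],s["fy"],s["cx"],s["cy"],s["distortion"],s["cam_to_world"].round(3).tolist() if hasattr(s["cam_to_world"],'round') else s["cam_to_world"])
pickle.dump(d,open("s0.pkl","wb"))
print(robot.get_orientation(),robot.get_clock())
E
```

```text
pics
scene 432.4249569219195 432.4249569219195 278.3797511379907 213.24505220778101 [-0.13734067  0.          0.          0.          0.        ] [[-0.438, 0.517, -0.735, 1218.307], [0.899, 0.243, -0.364, 420.636], [-0.01, -0.82, -0.572, 648.82], [0.0, 0.0, 0.0, 1.0]]
side 517.8509132524862 517.8509132524862 273.2891607366526 204.4333105321674 [-0.13735534  0.          0.          0.          0.        ] [[0.992, -0.073, 0.106, 332.285], [-0.129, -0.501, 0.856, -999.931], [-0.009, -0.862, -0.506, 709.618], [0.0, 0.0, 0.0, 1.0]]
wrist 310.81401083162115 310.81401083162115 276.78963654310735 208.09130772334987 [-0.01159451  0.          0.          0.          0.        ] [[1.0, 0.001, -0.001, 649.544], [0.001, -0.965, -0.261, 65.238], [-0.002, 0.261, -0.965, 372.447], [0.0, 0.0, 0.0, 1.0]]
[-2.22082907e+00 -2.22087197e+00  1.43026317e-03] 0.15
```

View pics/scene0.png

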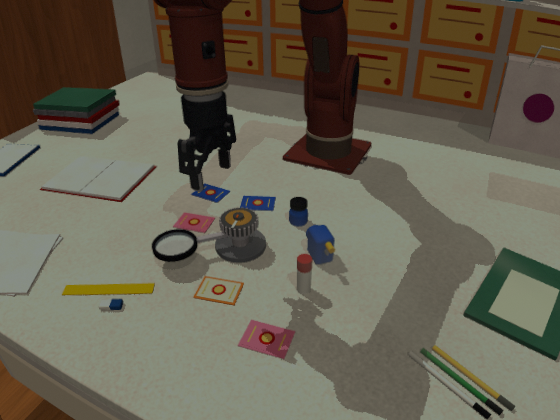

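View pics/side0.png

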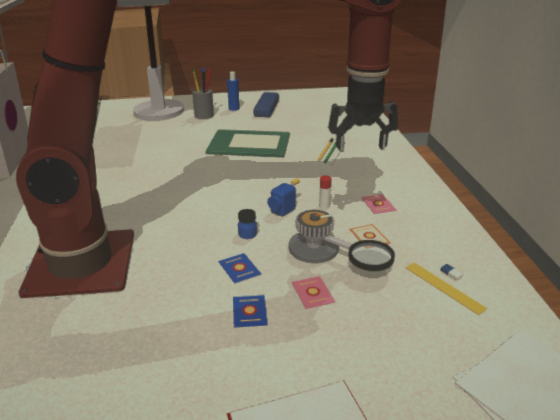

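View pics/wrist0.png

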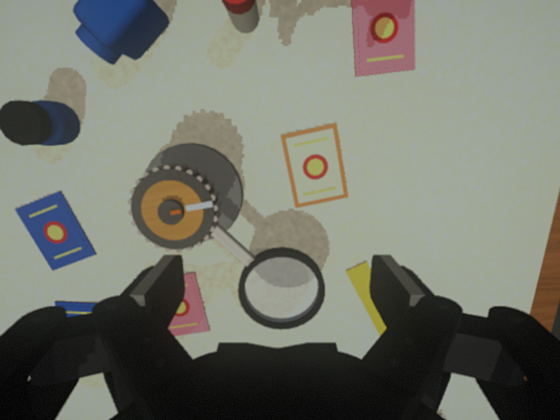

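The orange-bordered card is at scene (219,290), side (370,235) and wrist (315,166). The decoys are pink at scene (194,222) and (267,338), and blue at scene (210,192) and (258,202). Only the first has an orange border and lies about one lens radius anticlockwise of the lens. I'll check this in an enlarged mosaic and measure from it.

Run:
```python
import cv2, pickle, numpy as np
d=pickle.load(open("s0.pkl","rb"))
def crop(n,x,y,w,h,k): return cv2.resize(d[n]["image"][y:y+h,x:x+w,::-1],None,fx=k,fy=k,interpolation=cv2.INTER_CUBIC)
a=crop("scene",145,195,133,110,3) #399x330
b=crop("side",280,170,133,110,3)
c=crop("wrist",120,100,266,180,1.5)  #399x270
e=crop("wrist",0,0,266,180,1.5)
m=np.vstack([np.hstack([a,b]),np.hstack([c,e])])
cv2.imwrite("pics/mos.png",m); print(m.shape)
```

```text
(600, 798, 3)
```

View pics/mos.png

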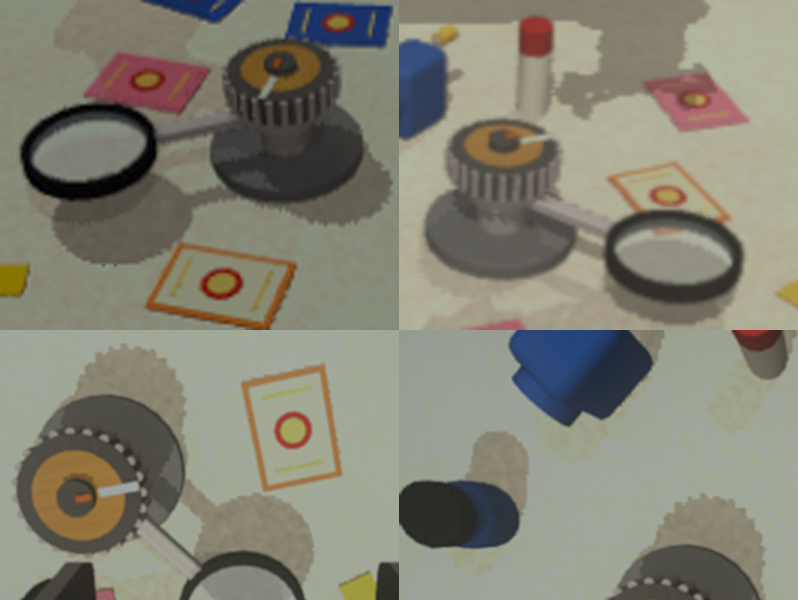

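```bash
cat > h.py <<'E'
import cv2, numpy as np
from scipy.optimize import least_squares
def ray(s,p):
    K=np.array([[s["fx"],0,s["cx"]],[0,s["fy"],s["cy"]],[0,0,1.]])
    u=cv2.undistortPoints(np.array([[p]],float),K,np.array(s["distortion"]))[0,0]
    T=np.array(s["cam_to_world"]); r=T[:3,:3]@[u[0],u[1],1]
    return T[:3,3],r/np.linalg.norm(r)
def tri(obs):
    A=np.zeros((3,3));b=np.zeros(3);L=[]
    for s,p in obs:
        o,r=ray(s,p);P=np.eye(3)-np.outer(r,r);A+=P;b+=P@o;L.append((o,P))
    x=np.linalg.solve(A,b); return x,[round(float(np.linalg.norm(P@(x-o))),1) for o,P in L]
def atz(s,p,z):
    o,r=ray(s,p); return o+r*(z-o[2])/r[2]
def proj(s,X):
    T=np.linalg.inv(np.array(s["cam_to_world"]));K=np.array([[s["fx"],0,s["cx"]],[0,s["fy"],s["cy"]],[0,0,1.]])
    return cv2.projectPoints(np.atleast_2d(X).astype(float),cv2.Rodrigues(T[:3,:3])[0],T[:3,3],K,np.array(s["distortion"]))[0][:,0]
E
python3 - <<'E'
import pickle; from h import *
d=pickle.load(open("s0.pkl","rb"))
P={"seal":((218.7,289.7),(369.3,235.3),(315.3,167.3),3),"ring":((238.7,218),(314.3,218.3),(172,207.3),84),
"lens":((174.7,245),(371.7,255.3),(281.5,288),46),"mark":((232.7,227),(331,215.7),(212,204.7),84),
"ink_captop":((298.5,204),(247.5,216),(26,122),62),"glue_top":((304,260),(325.5,181),(240,1),86)}
for k,(a,b,c,z) in P.items():
    x,e=tri([(d["scene"],a),(d["side"],b),(d["wrist"],c)])
    print(k,x.round(1),e,[atz(d[n],p,z)[:2].round(1).tolist() for n,p in zip(("scene","side","wrist"),(a,b,c))])
for p in ((120,0),(85,40),(167,20),(108,62)): print("sharp",atz(d["wrist"],p,40)[:2].round())
print("sharp knob",tri([(d["scene"],(328,247)),(d["side"],(295,182))]))
E
```

```text
seal [694.4  16.3   1.3] [2.5, 1.6, 1.0] [[693.7, 18.7], [694.4, 12.1], [694.8, 15.7]]
ring [547.8 -13.   82.3] [1.8, 2.0, 0.4] [[547.1, -12.0], [548.3, -18.2], [548.3, -12.1]]
lens [ 654.5 -120.9   44.1] [2.8, 2.7, 0.2] [[653.2, -118.5], [655.3, -125.9], [654.7, -119.9]]
mark [586.6  -8.4  83.9] [4.2, 3.4, 1.1] [[582.2, -6.7], [588.5, -12.6], [587.0, -9.4]]
ink_captop [399.3  68.1  53.2] [3.0, 3.4, 0.7] [[407.4, 74.0], [400.6, 49.3], [405.4, 67.7]]
glue_top [614.9 170.4  76.9] [6.8, 1.2, 5.8] [[618.2, 178.4], [611.8, 152.7], [619.1, 162.1]]
sharp [501. 179.]
sharp [462. 145.]
sharp [544. 162.]
sharp [482. 125.]
sharp knob (array([538.83487257, 198.93628632,  65.72289493]), [1.7, 1.7])
```

The mosaic confirms the orange-bordered card with the red and gold seal, at scene (219,290). Ring axis is about (548,−13), lens angle −0.79 rad and seal angle +0.20 rad. I'll shut the gripper and touch the rim from +x.

Run:
```python
from cell import *
import numpy as np
move_gripper(0.0)
R=robot.get_orientation()
robot.movep([648,-13,300],R); robot.move_straight([635,-13,239],feed=150)
print(robot.get_clock(),robot.get_ft_force(),robot.nose_length)
f0=[robot.get_ft_force() for _ in range(3)]
print(robot.move_straight([590,-13,239],feed=25,until_force=3))
print(robot.get_tcp_pos(),robot.get_ft_force(),robot.get_clock())
for dx in (0.5,1.0):
    p=robot.get_tcp_pos(); t=robot.get_clock(); robot.move_straight([p[0]-0.5,p[1],239],feed=50); print(robot.get_clock()-t,robot.get_tcp_pos(),robot.get_ft_force())
t=robot.get_clock(); p=robot.get_tcp_pos(); robot.move_straight([p[0],p[1]+4,239],feed=60); print(robot.get_clock()-t,robot.get_tcp_pos(),robot.get_ft_force())
s=vision.snapshot("scene"); import cv2; cv2.imwrite("pics/scene1.png",cv2.resize(s["image"][140:320,120:360,::-1],None,fx=3,fy=3))
```

```text
1.9833 [-0.1835437   0.18091801  1.03456377] 173.4
True
[605.13263197 -13.01186851 239.05694448] [ 3.62477901 -0.41084676 -1.10621855] 3.1417
0.25 [605.16420631 -12.99927043 239.23302506] [ 5.24402078  0.09411235 -1.65223736]
0.25 [605.18875263 -12.98174309 239.22720838] [ 5.27530642 -0.54718092 -2.27212093]
0.25 [605.27808772  -8.60366834 239.08011623] [2.65681458 0.91136961 0.19884576]
```

View pics/scene1.png

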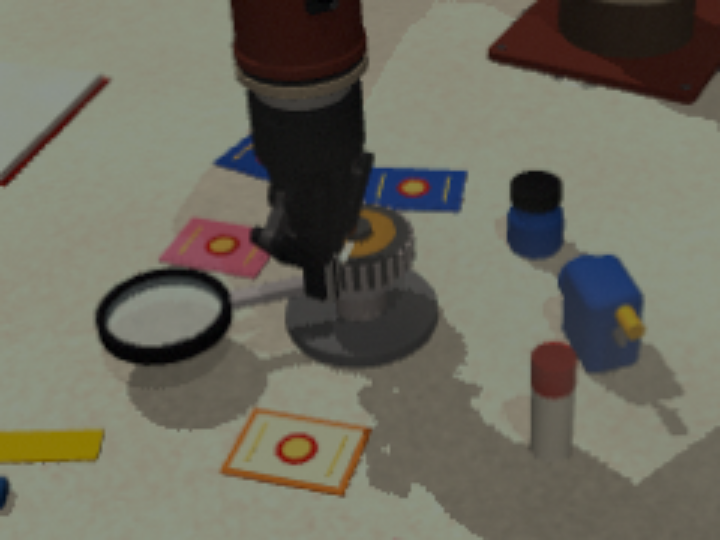

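The shut finger touches the rim at x≈605, so its half-depth is about 13 mm, and contact stiffness is gentle at roughly 10 N/mm. I'll orbit it around the rim under force control and track the mark in the cameras.

```bash
cat > orb.py <<'E'
from cell import *
from h import *
import json, os
C=np.array([548.,-13.]); A,B,R=13.,11.,44.
CAM={"scene":(547.1,-12.0),"side":(548.3,-18.2),"wrist":(548.2,-12.2)}
seg=[]  # one orbit: list of (length, kind) -> sampled points (centre offset, normal)
pts=[]
def build(n=400):
    cs=[(A,B),(-A,B),(-A,-B),(A,-B)]
    for k in range(4):
        p0=np.array(cs[k-1]); p1=np.array(cs[k]); n0=np.array([np.cos(k*np.pi/2),np.sin(k*np.pi/2)])
        for t in np.linspace(0,1,60,endpoint=False): pts.append(np.r_[p0+(p1-p0)*t+R*n0,n0])
        for t in np.linspace(0,1,120,endpoint=False):
            f=(k+t)*np.pi/2; m=np.array([np.cos(f),np.sin(f)]); pts.append(np.r_[p1+R*m,m])
build(); P=np.array(pts+[pts[0]]); S=np.r_[0,np.cumsum(np.linalg.norm(np.diff(P[:,:2],axis=0),axis=1))]; L=S[-1]
def at(s):
    q=np.array([np.interp(s%L,S,P[:,i]) for i in range(4)]); return C+q[:2],q[2:]/np.linalg.norm(q[2:])
def mark():
    out={}
    th=np.linspace(-np.pi,np.pi,360,endpoint=False); rr=np.arange(18,39,1.)
    for n,c in CAM.items():
        s=vision.snapshot(n); X=np.stack([np.stack([c[0]+rr*np.cos(t),c[1]+rr*np.sin(t),0*rr+84],1) for t in th]).reshape(-1,3)
        u=proj(s,X).astype(np.float32)
        b=cv2.remap(np.ascontiguousarray(s["image"][:,:,2]),u[:,0].reshape(360,-1),u[:,1].reshape(360,-1),cv2.INTER_LINEAR,borderValue=0).astype(float)
        sc=np.sort(b,1)[:,:6].mean(1); i=sc.argmax()   # low part of the line must be white too
        out[n]=(round(float(th[i]),2),int(sc[i]),int(np.median(sc)))
    return out
def run(s,d,n,step=10,F0=6,z=239,bias=np.array([-.18,.18])):
    log=[]
    for i in range(n):
        s+=step; c,m=at(s); c=c-d*m
        robot.move_straight([c[0],c[1],z],feed=60)
        F=np.array(robot.get_ft_force())[:2]-bias; Fn=F@m; Ft=F@[-m[1],m[0]]
        log.append((round(float(Fn),1),round(float(Ft),1),round(float(d),1)))
        d=float(np.clip(d+np.clip(0.06*(F0-Fn),-.8,.6),-2.5,4))
        if abs(Fn)>35: break
    return s,d,log
E
python3 - <<'E'
from orb import *
print(L); print(mark())
s,d,log=run(15.4,0.5,9); print(s,d,log,robot.get_clock()); print(mark())
E
```

```text
372.45817974094507
{'scene': (0.23, 76, 34), 'side': (0.33, 125, 62), 'wrist': (0.17, 200, 62)}
105.4 3.3175951266664665 [(1.0, 0.3, 0.5), (1.2, -0.1, 0.8), (-1.5, 0.0, 1.1), (-0.4, -0.7, 1.5), (0.1, 0.1, 1.9), (0.2, -0.6, 2.3), (-0.3, 0.1, 2.6), (2.0, 0.3, 3.0), (4.7, 0.6, 3.2)] 6.9083
{'scene': (0.89, 76, 31), 'side': (0.86, 81, 63), 'wrist': (1.61, 29, 11)}
```

```bash
sed -i 's/-2.5,4))/-2.5,7))/; s/0.06\*(F0-Fn),-.8,.6/0.1*(F0-Fn),-.8,.8/' orb.py
python3 - <<'E'
from orb import *
s,d=105.4,3.3
for k in range(3):
    s,d,log=run(s,d,8); print(s,d,log,robot.get_clock()); print(mark())
E
```

```text
185.4 3.5602220941344958 [(5.3, 1.4, 3.3), (2.3, 0.9, 3.4), (-0.0, -0.4, 3.7), (0.4, -0.5, 4.3), (4.0, 0.8, 4.9), (7.8, 0.3, 5.1), (11.8, 0.1, 4.9), (13.9, -0.4, 4.4)] 9.4833
{'scene': (2.25, 77, 33), 'side': (2.04, 106, 64), 'wrist': (2.2, 154, 61)}
265.4 3.7733889503961864 [(13.3, 1.5, 3.6), (9.0, 2.2, 2.8), (6.1, 2.2, 2.5), (3.1, 1.6, 2.5), (0.4, 1.5, 2.8), (-0.7, 0.8, 3.4), (6.5, 0.7, 4.1), (8.3, -0.4, 4.0)] 12.1
{'scene': (-2.44, 36, 26), 'side': (-1.29, 50, 45), 'wrist': (-2.39, 168, 59)}
345.4 3.163242006405369 [(11.8, -1.1, 3.8), (13.7, 2.6, 3.2), (11.8, 2.2, 2.4), (6.9, 3.8, 1.9), (0.2, 1.3, 1.8), (1.6, 0.3, 2.3), (3.6, -0.3, 2.8), (4.6, -1.1, 3.0)] 14.7333
{'scene': (-0.93, 79, 33), 'side': (-0.66, 102, 65), 'wrist': (-0.77, 168, 80)}
```

The ring follows. The mark has gone 0.17→0.87→2.2→3.89→5.5 rad, about 1.6 rad per 80 mm. Continuing.

Run:
```python
from orb import *
s,d=345.4,3.16
for k in range(4):
    s,d,log=run(s,d,8); print(s,d,[l[0] for l in log],robot.get_clock()); print(mark())
```

```text
425.4 3.6651759855891264 [2.8, 7.8, 14.2, 12.7, 4.8, 0.6, 0.1, 0.2] 17.3583
{'scene': (-1.52, 35, 21), 'side': (0.99, 74, 61), 'wrist': (2.27, 26, 17)}
505.4 5.041695831403334 [0.1, -0.2, 3.1, 6.2, 11.3, 9.6, 4.1, 0.1] 19.95
{'scene': (2.44, 93, 32), 'side': (2.16, 124, 64), 'wrist': (0.86, 26, 12)}
585.4 4.111957282739613 [0.1, 0.4, 1.5, 6.5, 13.3, 20.1, 18.0, 7.7] 22.5083
{'scene': (-2.41, 47, 30), 'side': (-2.44, 129, 64), 'wrist': (0.03, 79, 58)}
665.4 3.336713291372207 [4.1, 2.6, 1.2, 3.2, 6.7, 9.9, 15.8, 16.9] 25.0833
{'scene': (-0.82, 74, 27), 'side': (1.62, 53, 45), 'wrist': (-0.65, 166, 60)}
```

Run:
```python
from orb import *
s,d=665.4,3.34
s,d,log=run(s,d,4); print(s,d,[l[0] for l in log]); print(mark())
c,m=at(s); c=c+25*m; robot.move_straight([c[0],c[1],239],feed=100)
robot.move_straight([c[0],c[1],300],feed=150); print(c,mark(),robot.get_clock())
s=vision.snapshot("scene");w=vision.snapshot("wrist")
m=np.hstack([cv2.resize(s["image"][190:320,140:280,::-1],(420,390),interpolation=2),cv2.resize(w["image"][:,:,::-1],(380,285))[:]if 0 else cv2.resize(w["image"][0:420,100:500,::-1],(371,390))])
cv2.imwrite("pics/chk.png",m)
```

```text
705.4 3.5893605421798007 [10.8, 6.4, 3.5, 0.7]
{'scene': (-0.03, 75, 33), 'side': (2.58, 67, 60), 'wrist': (0.05, 174, 81)}
[603.99284841 -77.96750182] {'scene': (-0.02, 76, 35), 'side': (0.16, 107, 65), 'wrist': (0.05, 150, 71)} 27.7667
```

View pics/chk.png

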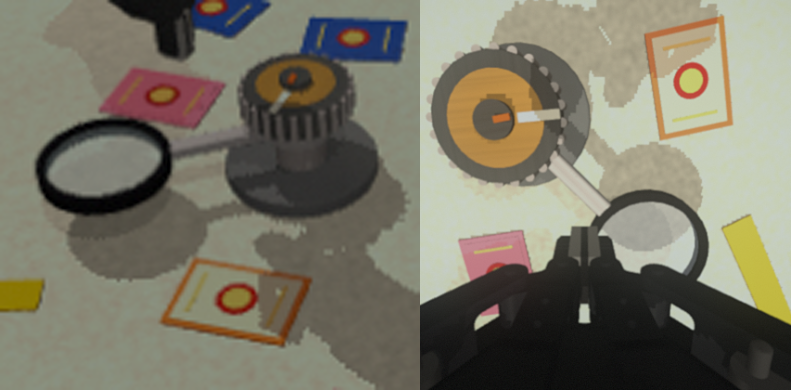

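The chk picture shows the white mark in line with the orange tick (wrist crop ≈(540,116) next to (500,118)), after two counted turns. The lens is still at its starting place. Next I'll push the lens frame round.

```bash
cat > push.py <<'E'
from orb import *
def pos(a,r=150): return C+r*np.array([np.cos(a),np.sin(a)])
def push(a0,a1,step=0.08,feed=40,z=213):
    n=max(1,int(np.ceil(abs(a1-a0)/step))); log=[]
    for a in np.linspace(a0,a1,n+1)[1:]:
        c=pos(a); robot.move_straight([c[0],c[1],z],feed=feed)
        F=np.array(robot.get_ft_force())[:2]; log.append(round(float(np.hypot(*F)),1))
        if log[-1]>12: print("stop",a); break
    return a,log
E
python3 - <<'E'
from push import *
c=pos(-1.42); robot.move_straight([c[0],c[1],300],feed=200); robot.move_straight([c[0],c[1],213],feed=150)
print(robot.get_ft_force())
print(push(-1.42,-0.34),robot.get_clock())
s=vision.snapshot("scene");w=vision.snapshot("side")
import pickle; pickle.dump({"scene":s,"side":w},open("s1.pkl","wb"))
cv2.imwrite("pics/p1.png",np.hstack([cv2.resize(s["image"][195:315,145:278,::-1],(399,360),interpolation=2),cv2.resize(w["image"][170:290,290:423,::-1],(399,360),interpolation=2)]))
E
```

```text
[ 0.0784248  -0.34522816  0.86050162]
(np.float64(-0.34), [0.4, 0.6, 0.2, 0.3, 0.6, 0.7, 0.8, 0.6, 0.4, 0.9, 1.0, 0.6, 0.2, 0.4]) 35.3833
```

View pics/p1.png

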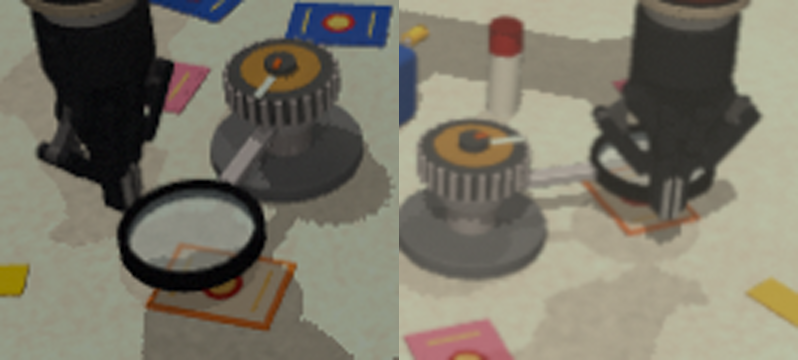

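Run:
```python
from push import *
import pickle
d=pickle.load(open("s1.pkl","rb"))
x=atz(d["scene"],(209,273.3),46)[:2]; o=np.array([547.1,-12]); a=np.arctan2(*(x-o)[::-1]); print(x,np.hypot(*(x-o)),a)
# seal target angle 0.197 (scene-only: from atz 693.7,18.7 -> 0.206)
da=0.2-a; print(da)
if 0<da<0.35:
    print(push(-0.34,-0.34+da-0.01,feed=25)); robot.pause(.3)
    e=-0.34+da-0.01-0.25; c=pos(e); robot.move_straight([c[0],c[1],213],feed=100); robot.move_straight([c[0],c[1],330],feed=200)
    robot.movep([600,-140,420],robot.get_orientation())
    s=vision.snapshot("scene");w=vision.snapshot("side");v=vision.snapshot("wrist")
    pickle.dump({"scene":s,"side":w,"wrist":v},open("s2.pkl","wb"))
    A_=np.hstack([cv2.resize(s["image"][195:305,145:278,::-1],(399,330),interpolation=2),cv2.resize(w["image"][170:280,280:413,::-1],(399,330),interpolation=2)])
    B_=np.hstack([cv2.resize(v["image"][0:270,100:460,::-1],(360,270)),cv2.resize(s["image"][190:300,260:438,::-1],(438,270))])
    cv2.imwrite("pics/p2.png",np.vstack([A_,B_])); print(mark(),robot.get_clock())
```

```text
[697.21870729   2.19353716] 150.78820503183135 0.09426851997667426
0.10573148002332575
(np.float64(-0.2442685199766743), [1.1, 0.6])
{'scene': (-0.03, 97, 35), 'side': (0.17, 137, 65), 'wrist': (0.03, 178, 66)} 38.8
```

View pics/p2.png

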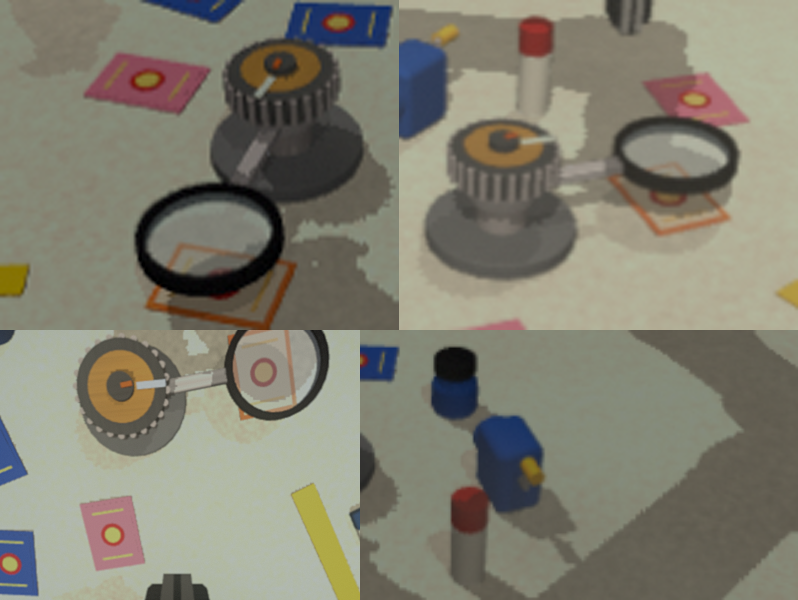

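Run:
```python
from h import *
import pickle
d=pickle.load(open("s2.pkl","rb")); 
print(atz(d["scene"],(215,274.7),46)[:2]-[693.7,18.7], atz(d["side"],(372.3,221.7),46)[:2]-[694.4,12.1])
print(tri([(d["scene"],(215,274.7)),(d["side"],(372.3,221.7))]), atz(d["wrist"],(377,42),46)[:2]-atz(d["wrist"],(363,43),3)[:2])
```

```text
[ 1.66153263 -3.0937314 ] [ 1.86622559 -5.98431553]
(array([696.05942324,  13.0277756 ,  43.32634217]), [2.8, 2.8]) [ 3.29411236 -8.97594863]
```

From three views the lens is 3 to 9 mm from the seal, against a limit of 18 mm. The mark lines up with the tick and the bystanders haven't moved, so I'm handing in.

Run:
```python
from cell import *
print(robot.get_clock(),job_done())
```

```text
the job is handed in; nothing more can be done
38.8 None
```

The job is handed in at 38.8 s, with no verdict shown: I rolled the ring two turns loose (mark back on its tick) and pushed the lens to within an estimated 3–9 mm of the orange card's seal; the bystanders were not touched.

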